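# Clamp the sample jar in the holding fixture

### The arm

A 6-joint arm with a two-finger parallel gripper is mounted at the origin on a cart in front of the work surface, level with it; the furniture and walls round the work are solid. World frame = base frame: x ahead of the robot, y to its left, z up, the work surface at z = 0. Lengths are in m, angles in rad, forces in N, time in s.
With the tool pointing down it reaches from about 0.35 to 0.775 m from the base axis. Payload 5.5 kg.
Tool frame: the origin (TCP) lies between the finger pads; the fingertips stand 22 mm ahead of it and the grasp point (between the pads) lies 3 mm ahead of it; z points along the fingers, y is the line along which they close (so a half turn about z gives the same grasp; the last joint's range is limited). The gripper opens to 85 mm and grips with 20 to 120 N. Pads are 22 mm wide; open, the fingers measure 114 mm over their backs; the gripper's body (76 mm by 85 mm) begins 54 mm behind the grasp point. The pads swing forward as they close: fully open they stand 13 mm farther back than shut.
Start: joints at [1.038, 0.313, 0.046, 1.304, 0, 1.431], TCP at [0.22, 0.531, 0.253] pointing down, gripper open.
Joint ranges: [-2.76, 2.76], [-0.86, 1.69], [-1.03, 1.26], [-2.2, 2.34], [-1.47, 1.5], [-3.14, 3.14]. Speed limits (rad/s): [2.57, 2.57, 3.14, 3.14, 3.14, 3.14].

### API

Orientations are given as a unit quaternion [w, x, y, z].
In Python, from workcell import env gives the robot as it stands.
- The arm moves only by the tool creep_tool, called after "Emit:" as name(argument=value, ...), one argument or row to a line, values as JSON. Schema: {"type":"object","properties":{"offsets":{"type":"string"},"aperture":{"type":"number"},"squeeze":{"type":"number"},"only":{"type":"string"},"quiet":{"type":"boolean"},"lines":{"type":"string"}},"required":["offsets"],"additionalProperties":false}. offsets is a string of 1 to 8 rows, one to a line, with the numbers parted by commas; each row has 6 numbers: dx, dy, dz in fractions of the full range, 1 being 0.75 m, then a rotation vector rx, ry, rz in shares of pi/2 rad (1.0 is pi/2 rad); each row is the pose to reach, as a shift and turn from the pose commanded when the call began, along the tool's axes at that moment; what a row does not reach only later rows make up. A row lasts 1/8 s, in which the tool goes at most 0.0625 m and 0.188 rad, less where a joint would pass 70% of its speed; a pose out of reach is approached as far as the arm can. aperture is the finger opening in m, set as the call begins (left out keeps the last). The fingers move at their own pace and stop on an object; squeeze is the grip in N (left out, the last holds). Time passes only in rows, so rows that do not move let the fingers close. The tool returns the time, the measured TCP pose, the force, the opening and the grip force at its end. only (a regular expression) keeps the lines of the reply that match it, lines (a string "A,B") keeps lines A to B, and quiet returns only ok. A shift or turn number past 1, either way, is cut back to 1. Input that does not fit is refused with a message, and nothing moves.
- env.get_state(): the state, without advancing time (a new reading comes with each control period).
- env.read_camera(name): name is "scene" or "top" or "wrist"; returns a dict with "image" (420x560x3 uint8, red, green, blue), "K" (3x3 intrinsics, pixels), "R" (3x3) and "t" (3): a world point X has camera coordinates R X + t. Camera axes: x right, y down, z forward; pixel columns grow to the right and rows downward; lengths in m; the calibration is good to about 2 mm. A picture is of the moment at which its call begins. There is no depth.
- env.hand_in(): hands the job in; it is judged then, once.
The state is a dict: "clock": time; "joint_pos": joint angles; "qvel": joint speeds; "tau": joint torques, N m; "tcp_pos": TCP position; "orientation": TCP orientation; "wrist_force": force on the tool from outside, world axes, zero at the start; "ft_torque": the same for the moment, N m; "finger_gap": finger opening in m; "grip_force": force on a finger pad.
Only numpy, scipy, OpenCV 4.12 (cv2) and the standard library are available. Lean on these libraries where they do the work, as an engineer would, in place of code of your own. Each camera call takes 0.05 s, during which the arm holds its last target. There are 200 camera calls.

### The job

Push the red-capped jar that stands on the fixture along its channel until it stands fully home against the blue back stop. Then push the clamp's red lever round, past its dead point, until it snaps into lock and the rubber pad holds the jar. Just push: do not lift or tip the jar, and leave the other things on the worktop where they are.

Things in the scene. Friction and masses are not known exactly. Their poses are not given: they have to be found in the camera images.
- fixture: Holding fixture screwed down, fixed. Dark grey plate 10 mm thick, x -107..+48, y -152..+52 mm. Origin at worktop level, under the jar's axis when home. z up; x along the channel, the way the jar is pushed (away from the robot, within 15 degrees); y to the left of that.
- stop_face (a point): Middle of the face of the blue back stop that the jar is pushed against: fixture (22, 0), z = 32 mm. The stop spans fixture y -30..+36, its top is at z = 54.
- jaw_face (a point): Middle of the face of the blue fixed jaw on the left of the jar's place: fixture (0, 22), z = 32 mm. The jaw spans fixture x -21..+23, top at z = 54. The clamp presses the jar against it from the right; the clamp's plunger bearing is at fixture x -13..+13, y -64..-50, top at z = 54.
- mouth (a point): Middle of the channel's mouth on the plate's top, fixture (-80, -3), z = 10 mm. White guide rails, tops at z = 26: flared from about 85 mm apart here to 50 mm apart at fixture x = -46, then straight to x = -20 with inner faces at y = +22 and y = -28.
- jar: Loose white plastic sample jar, red screw cap, cylinder 43 dia x 66 mm high, 0.05 to 0.1 kg. Origin: centre of underside, z up. It starts on the fixture's plate (z = 10 mm) in the channel's mouth, 62 to 76 mm short of home, up to 8 mm to either side. Home: its side touches the stop face, its axis above the fixture's origin (no more than 4 mm short).
- lever (a joint): Angle of the clamp's red lever about its vertical pivot, rad; grows counter-clockwise seen from above. 0 open (start, spring-held), 1.40 dead point, 1.536 locked at its stop. Open it points along fixture -x, 10 degrees to -y; locked, along -y, 8 degrees to +x. A spring resists (up to about 12 N at the grip) before the dead point and snaps it on after.
- lever_pivot (a point): Axis of the lever's pivot at the mid-height of its grip: fixture (0, -115), z = 53 mm. Fixed.
- lever_grip (a point): Point on the axis of the lever's red round grip, 75 mm from the pivot, z = 53 mm; moves with the lever. The grip is a level rod, 18 mm dia (z 44 to 62), from 36 to 112 mm from the pivot. It is pushed sideways, from the jar's side, at or beyond this point; only the plate (top z = 10) or worktop is below it.
- white_jar: Bystander, loose, not to be moved: white-lidded plastic sample jar, 49 dia x 52 high, standing on the worktop behind the fixture. Origin at the centre of its underside.
- vial: Bystander, loose, not to be moved: small clear glass vial with white cap, 27 dia x 64 high, standing on the worktop left of the fixture. Origin at the centre of its underside.
- tape_roll: Bystander, loose, not to be moved: roll of tan tape lying flat, 52 dia x 18 high, far left. Origin at the centre of its underside.
- scoop: Bystander, loose, not to be moved: blue plastic scoop, 38 x 94 x 22, lying far left. Origin at the centre of its underside.
- bottle: Bystander, loose, not to be moved: amber glass bottle with black cap, 42 dia x 84 high, on the right. Origin at the centre of its underside.
- small_beaker: Bystander, loose, not to be moved: small glass beaker, 48 x 52 x 51 high, on the right. Origin at the centre of its underside.
- marker: Bystander, loose, not to be moved: green felt marker, 12 x 122 x 14, lying on the right. Origin at the centre of its underside.

How it is judged:
On the way, in this order (a step that is already met when the one before it is completed fails the run):
1. the jar stands home against the back stop while the lever is still open (x of jar in the frame of fixture between -0.004 and 0.006 m and y of jar in the frame of fixture between -0.01 and 0.006 m and angle between jar's own z axis and vertical below 0.12 rad and z of jar in the frame of fixture below 0.014 m and value of joint lever below 0.5 rad), for 0.2 s.
2. the lever is locked past its dead point with the jar home (x of jar in the frame of fixture between -0.004 and 0.006 m and y of jar in the frame of fixture between -0.01 and 0.006 m and angle between jar's own z axis and vertical below 0.12 rad and z of jar in the frame of fixture below 0.014 m and value of joint lever above 1.47 rad and contact force between jar and fixture above 3 N and y of jar in the frame of fixture above -0.003 m), for 0.2 s.
At the end, for the whole second after the job is handed in: Lever beyond 1.47 rad (locked); jar upright on the plate (tilt under 0.12 rad), at rest, its axis no more than 4 mm short of home along the channel and against the fixed jaw (within 3 mm), held by the clamp (over 3 N between the jar and the fixture with its pad) (all of step 2 and linear speed of jar below 0.02 m/s); the robot touches nothing.
It fails at once if the jar is lifted more than 8 mm off the base plate (z of jar in the frame of fixture above 0.018 m).
It fails at once if the jar is tipped (angle between jar's own z axis and vertical above 0.4 rad).
It fails at once if a bystander is moved more than 15 mm (distance of any of white_jar, vial, tape_roll, scoop, bottle, small_beaker, marker from where it was at the start of the episode above 0.015 m).
It also fails if it takes over 51 s, if anything falls off the work surface, if the arm or the gripper's body presses on something with over 40 N, if the wrist force passes 120 N, or if a joint passes its speed limit or range.

## Working session

There is one attempt and no reset: what is moved stays moved. The work goes in short steps, Python scripts to look and compute and a tool call to move; the robot and the scene stay as the last step left them, time stands still between calls to the robot, and variables do not carry over. Pictures are saved under pics/ and viewed, at most 10 in all, crops included, and the job is handed in when it is done.

```bash
ls; mkdir -p pics; python3 - <<'E'
from workcell import env
import cv2,numpy as np
for n in("scene","top"):
    c=env.read_camera(n); cv2.imwrite(f"pics/{n}0.png",c["image"][:,:,::-1]); print(n,c["K"].tolist(),np.round(c["R"],4).tolist(),np.round(c["t"],4).tolist())
s=env.get_state();print(s["clock"],s["tcp_pos"],s["orientation"])
E
```

```text
pics
workcell.py
scene [[386.39019001320503, 0.0, 280.7287459326298], [0.0, 386.39019001320503, 208.64446114891635], [0.0, 0.0, 1.0]] [[0.5025, -0.8645, -0.0072], [-0.6515, -0.3732, -0.6605], [0.5684, 0.3366, -0.7508]] [-0.3184, 0.3952, 0.7734]
top [[414.8385442824519, 0.0, 283.1580771823085], [0.0, 414.8385442824519, 210.40826706845735], [0.0, 0.0, 1.0]] [[-0.0289, -0.9993, -0.0233], [-0.99, 0.0318, -0.1377], [0.1383, 0.0191, -0.9902]] [-0.0018, 0.5447, 1.1628]
0.1 [0.21990506 0.53083878 0.25250867] [-2.69177205e-04  1.95148640e-01  9.80773347e-01 -7.59776837e-04]
```

View pics/top0.png

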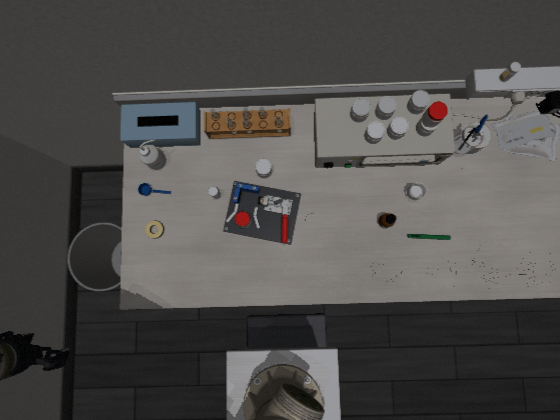

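View pics/scene0.png

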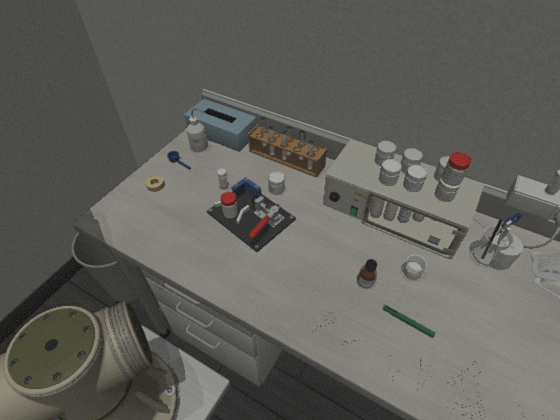

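The top view shows the fixture plate around (262,212), the jar cap at (243,219), the lever at (285,228) and the blue stop/jaw at (242,190). The scene view shows the cap at (229,199) and the lever at (260,227). Next I'll measure these.

```bash
cat > h.py <<'E'
from workcell import env
import cv2,numpy as np
def ray(c,uv,z):
    uv=np.atleast_2d(np.asarray(uv,float)); d=np.c_[uv,np.ones(len(uv))]@np.linalg.inv(c["K"]).T@c["R"]
    o=-c["R"].T@c["t"]; return o+d*((z-o[2])/d[:,2])[:,None]
def tri(cs,uvs):
    P=[c["K"]@np.c_[c["R"],c["t"]] for c in cs]
    X=cv2.triangulatePoints(P[0],P[1],np.float64(uvs[0]).reshape(2,1),np.float64(uvs[1]).reshape(2,1)); return (X[:3]/X[3]).ravel()
def red(c):
    h=cv2.cvtColor(c["image"],cv2.COLOR_RGB2HSV); return ((h[...,0]<8)|(h[...,0]>172))&(h[...,1]>150)&(h[...,2]>70)
def blobs(m,n=15):
    k,l,s,ce=cv2.connectedComponentsWithStats(m.astype(np.uint8)); return [(s[i,4],ce[i].round(1),s[i,:4]) for i in range(1,k) if s[i,4]>=n],l
E
python3 - <<'E'
from h import *
ct,cs=env.read_camera("top"),env.read_camera("scene")
for c in(ct,cs): print(blobs(red(c))[0])
roi=np.zeros((420,560),bool); roi[170:255,210:310]=1
g=ct["image"].max(2)
m=((g<85)&roi)
b,l=blobs(m,300); print(b)
i=max(range(1,l.max()+1),key=lambda i:(l==i).sum())
ys,xs=np.where(l==i)
p=ray(ct,np.c_[xs,ys],.010)[:,:2]
r=cv2.minAreaRect(np.float32(p*1000)); print(r,cv2.boxPoints(r).round(1).tolist())
im=cv2.resize(ct["image"][170:255,205:310],None,fx=7,fy=7,interpolation=cv2.INTER_CUBIC)
im=np.clip(im*1.6,0,255).astype(np.uint8); cv2.imwrite("pics/crop.png",im[:,:,::-1])
E
```

```text
[(np.int32(255), array([437.7, 109.9]), array([429, 101,  18,  18], dtype=int32)), (np.int32(181), array([241.9, 218.2]), array([235, 211,  15,  15], dtype=int32)), (np.int32(160), array([284.4, 228.5]), array([282, 215,   6,  28], dtype=int32))]
[(np.int32(245), array([460. , 160.1]), array([450, 152,  21,  17], dtype=int32)), (np.int32(136), array([228.1, 197.9]), array([221, 192,  15,  13], dtype=int32)), (np.int32(151), array([258.4, 226.9]), array([249, 216,  20,  22], dtype=int32))]
[(np.int32(2531), array([261.4, 213.1]), array([224, 181,  77,  64], dtype=int32))]
((545.686767578125, 45.64105224609375), (205.1280975341797, 155.6161651611328), 77.04094696044922) [[446.8999938964844, -36.900001525878906], [598.5, -71.80000305175781], [644.5, 128.10000610351562], [492.8999938964844, 163.0]]
```

View pics/crop.png

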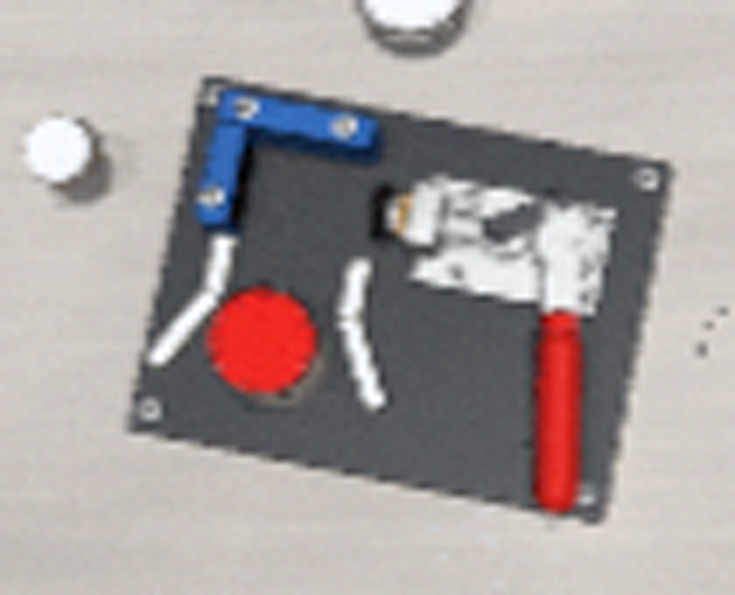

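The plate rectangle measures 205 x 155.6 mm, against 204 x 155 given, so the frame is well determined. I'll check heights and the jar position from two views.

```bash
cat >> h.py <<'E'
A=np.deg2rad(77.04-90); FX=np.array([np.cos(A),np.sin(A)]); FY=np.array([-FX[1],FX[0]])
O=np.array([.54569,.04564])+.0295*FX+.050*FY
def fix(p): p=np.asarray(p); return np.r_[(p[:2]-O)@FX,(p[:2]-O)@FY,p[2:]].round(4)
def tcp():
    s=env.get_state(); return fix(s["tcp_pos"]),s["wrist_force"].round(2),s["clock"],s["joint_pos"].round(2)
E
python3 - <<'E'
from h import *
ct,cs=env.read_camera("top"),env.read_camera("scene")
print("origin",O)
bt,bs=blobs(red(ct))[0],blobs(red(cs))[0]
for i in(1,2):
    X=tri((ct,cs),(bt[i][1],bs[i][1])); print("tri",X.round(4),fix(X))
print("cap top-view z76",fix(ray(ct,bt[1][1],.076)[0]),"lever z58",fix(ray(ct,bt[2][1],.058)[0]))
# lever angle from top view axis
l=blobs(red(ct))[1]; ys,xs=np.where(l==3); q=ray(ct,np.c_[xs,ys],.056); f=np.array([fix(p)for p in q])
v=cv2.fitLine(np.float32(f[:,:2]),cv2.DIST_L2,0,.01,.01).ravel(); print("lever dir",v,f[:,:2].min(0),f[:,:2].max(0))
for n,c in(("t",ct),("s",cs)):
    h=cv2.cvtColor(c["image"],cv2.COLOR_RGB2HSV); m=(h[...,0]>100)&(h[...,0]<125)&(h[...,1]>130)&(h[...,2]>60)
    for b in blobs(m,30)[0]: print(n,b,fix(ray(c,b[1],.05)[0]))
print(tcp())
E
```

```text
origin [0.58565208 0.08775036]
tri [0.5205 0.0978 0.0735] [-0.0658 -0.0048  0.0735]
tri [ 0.4889 -0.0195  0.0553] [-0.0702 -0.1262  0.0553]
cap top-view z76 [-0.0653 -0.0056  0.076 ] lever z58 [-0.069  -0.1273  0.058 ]
lever dir [ 0.98303545  0.18341583 -0.06884    -0.12737125] [-0.1076 -0.1397] [-0.0302 -0.1136]
t (np.int32(138), array([242.4, 189.7]), array([233, 183,  26,  19], dtype=int32)) [0.0185 0.0141 0.05  ]
t (np.int32(70), array([145.6, 189.7]), array([141, 186,  10,   9], dtype=int32)) [-0.0356  0.291   0.05  ]
t (np.int32(38), array([161.3, 191.2]), array([153, 190,  17,   4], dtype=int32)) [-0.0311  0.2448  0.05  ]
(array([-0.4557,  0.3501,  0.253 ]), array([0.07, 0.28, 0.31]), 0.3, array([ 1.04,  0.31,  0.05,  1.3 , -0.  ,  1.43]))
```

Units first: shifts go in shares of 0.75 m and turns go in shares of pi/2 rad. So -0.385 m is -0.5133, -0.048 m is -0.064, -0.166 rad is -0.1057.

Emit:
creep_tool(
  offsets="-0.064,-0.0493,0,0,0,-0.0127\n-0.128,-0.0987,0,0,0,-0.0255\n-0.192,-0.148,0,0,0,-0.0382\n-0.256,-0.1973,0,0,0,-0.0509\n-0.32,-0.2467,0,0,0,-0.0637\n-0.384,-0.296,0,0,0,-0.0764\n-0.448,-0.344,0,0,0,-0.0891\n-0.5133,-0.392,0,0,0,-0.1057",
  aperture=0.012,
)

```text
clock: 1.3
tcp_pos: [0.464, 0.1104, 0.2536]
orientation: [0.0, 0.113, 0.994, 0.0]
wrist_force: [0.9, 1.0, 0.4]
finger_gap: 0.0117
grip_force: 0.0
```

Emit:
creep_tool(
  offsets="0,0,0,0,0,0\n0,0,0,0,0,0",
)

```text
clock: 1.55
tcp_pos: [0.4629, 0.1122, 0.2531]
orientation: [-0.0, 0.114, 0.994, 0.0]
wrist_force: [-0.1, -0.1, -0.6]
finger_gap: 0.0121
grip_force: 0.0
```

```bash
python3 -c "
from h import *
from scipy.spatial.transform import Rotation as R
print(tcp()); w,x,y,z=env.get_state()['orientation']; print(R.from_quat([x,y,z,w]).as_matrix().round(3),FY,env.get_state()['finger_gap'])"
```

```text
(array([-0.1251, -0.0037,  0.2531]), array([-0.09, -0.05, -0.55]), 1.55, array([ 0.07,  0.12, -0.2 ,  1.25,  0.  ,  0.3 ]))
[[-0.974  0.226 -0.001]
 [ 0.226  0.974  0.   ]
 [ 0.001  0.    -1.   ]] [0.22427076 0.97452687] 0.012144735301584398
```

To row units: 0.198 m is 0.264, 0.05 m is 0.0667.

Emit:
creep_tool(
  offsets="0,0,0.0667,0,0,0\n0,0,0.1333,0,0,0\n0,0,0.2,0,0,0\n0,0,0.24,0,0,0\n0,0,0.264,0,0,0\n0,0,0.264,0,0,0\n0,0,0.264,0,0,0",
)

```text
clock: 2.42
tcp_pos: [0.4634, 0.1133, 0.0562]
orientation: [0.0, 0.112, 0.994, 0.0]
wrist_force: [-0.1, -0.7, 0.6]
finger_gap: 0.012
grip_force: 0.0
```

```bash
python3 -c "
from h import *
print(tcp()); c=env.read_camera('scene'); cv2.imwrite('pics/s1.png',cv2.resize(c['image'][150:270,170:330],None,fx=5,fy=5,interpolation=2)[:,:,::-1])"
```

```text
(array([-0.1249, -0.0025,  0.0562]), array([-0.13, -0.73,  0.63]), 2.425, array([ 0.07,  0.28, -0.52,  0.77,  0.  ,  0.3 ]))
```

View pics/s1.png

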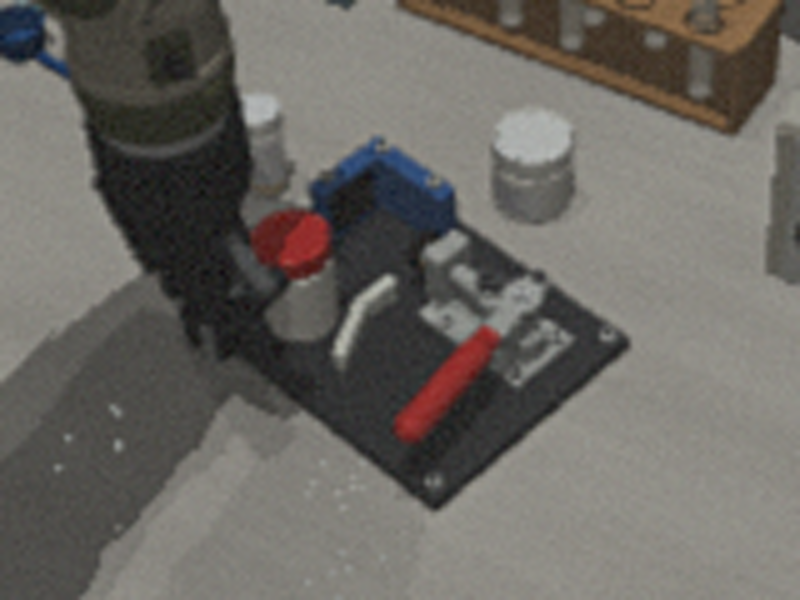

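The closed fingers stand just behind the jar (cap at crop (290,243)), and the channel ahead is clear. I'll push along tool -x.

To row units: -0.08 m is -0.1067, -0.07 m is -0.0933.

Emit:
creep_tool(
  offsets="-0.0133,0,0,0,0,0\n-0.0267,0,0,0,0,0\n-0.04,0,0,0,0,0\n-0.0533,0,0,0,0,0\n-0.0667,0,0,0,0,0\n-0.08,0,0,0,0,0\n-0.0933,0,0,0,0,0\n-0.1067,0,0,0,0,0",
)

```text
clock: 3.48
tcp_pos: [0.5419, 0.0941, 0.0552]
orientation: [-0.0, 0.113, 0.994, 0.0]
wrist_force: [-0.5, 0.9, 0.0]
finger_gap: 0.012
grip_force: 0.2
```

```bash
python3 -c "
from h import *
print(tcp()); c=env.read_camera('scene'); cv2.imwrite('pics/s2.png',cv2.resize(c['image'][150:270,170:330],None,fx=5,fy=5,interpolation=2)[:,:,::-1])
c=env.read_camera('top');print(blobs(red(c))[0])"
```

```text
(array([-0.0441, -0.0036,  0.0552]), array([-0.45,  0.92,  0.04]), 3.475, array([ 0.03,  0.41, -0.34,  0.83,  0.  ,  0.25]))
[(np.int32(255), array([437.7, 109.9]), array([429, 101,  18,  18], dtype=int32)), (np.int32(157), array([284.5, 228.6]), array([282, 215,   6,  28], dtype=int32))]
```

View pics/s2.png

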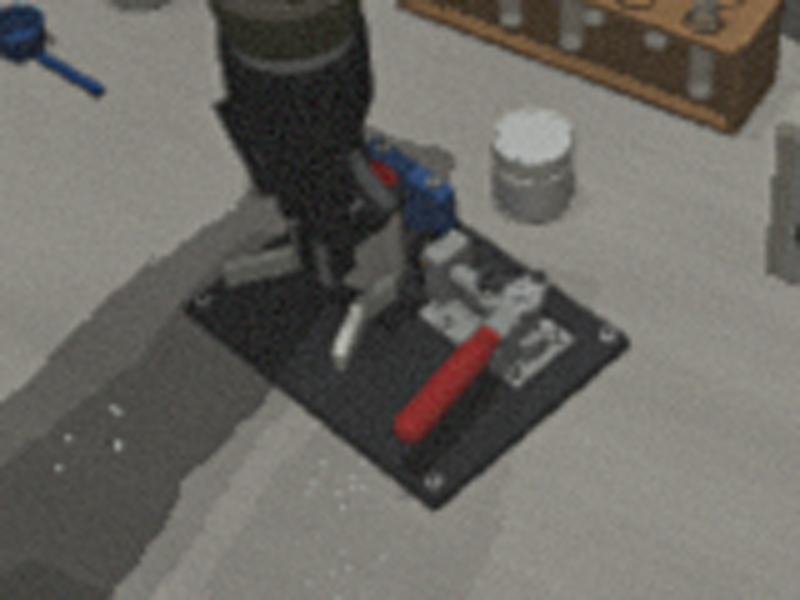

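The jar is upright and sliding in the channel, with its white side at crop (375,260). On to the stop, watching the force.

To row units: -0.01 m is -0.0133, -0.008 m is -0.0107.

Emit:
creep_tool(
  offsets="-0.0053,0,0,0,0,0\n-0.0107,0,0,0,0,0\n-0.0133,0,0,0,0,0\n-0.0133,0,0,0,0,0",
)

```text
clock: 4.08
tcp_pos: [0.5511, 0.092, 0.0553]
orientation: [0.0, 0.113, 0.994, 0.0]
wrist_force: [0.2, -0.0, 0.1]
finger_gap: 0.0118
grip_force: 0.0
```

Emit:
creep_tool(
  offsets="-0.0013,0,0,0,0,0\n-0.0027,0,0,0,0,0\n-0.0027,0,0,0,0,0",
)

```text
clock: 4.45
tcp_pos: [0.553, 0.0916, 0.0553]
orientation: [0.0, 0.113, 0.994, 0.0]
wrist_force: [0.1, 0.2, 0.0]
finger_gap: 0.0117
grip_force: 0.1
```

Emit:
creep_tool(
  offsets="-0.0013,0,0,0,0,0\n-0.0027,0,0,0,0,0\n-0.0027,0,0,0,0,0",
)

```text
clock: 4.82
tcp_pos: [0.555, 0.0911, 0.0553]
orientation: [0.0, 0.113, 0.994, 0.0]
wrist_force: [-0.8, -0.3, 0.3]
finger_gap: 0.0121
grip_force: 0.1
```

```bash
python3 -c "
from h import *
print(tcp())"
```

```text
(array([-0.0306, -0.0036,  0.0553]), array([-0.8 , -0.29,  0.26]), 4.825, array([ 0.02,  0.43, -0.3 ,  0.84,  0.  ,  0.25]))
```

To row units: -0.002 m is -0.0027, -0.001 m is -0.0013.

Emit:
creep_tool(
  offsets="-0.0013,0,0,0,0,0\n-0.0027,0,0,0,0,0\n-0.0027,0,0,0,0,0",
)

```text
clock: 5.2
tcp_pos: [0.5558, 0.0909, 0.0552]
orientation: [-0.001, 0.113, 0.994, 0.0]
wrist_force: [-5.4, 1.1, 3.3]
finger_gap: 0.0118
grip_force: 2.4
```

Emit:
creep_tool(
  offsets="-0.0013,0,0,0,0,0\n-0.0027,0,0,0,0,0\n-0.0027,0,0,0,0,0",
)

```text
clock: 5.58
tcp_pos: [0.5559, 0.0908, 0.055]
orientation: [-0.003, 0.113, 0.994, 0.0]
wrist_force: [-8.7, 1.8, 7.1]
finger_gap: 0.0113
grip_force: 4.8
```

```bash
python3 -c "
from h import *
print(tcp())"
```

```text
(array([-0.0297, -0.0037,  0.055 ]), array([-8.75,  1.82,  7.14]), 5.575, array([ 0.02,  0.43, -0.3 ,  0.85,  0.  ,  0.25]))
```

Contact with the stop is firm (about 9 N, no further motion). I'll back off and check.

To row units: 0.1 m is 0.1333, 0.09 m is 0.12.

Emit:
creep_tool(
  offsets="0.0053,0,0,0,0,0\n0.0133,0,0,0,0,0\n0.04,0,0,0,0,0\n0.08,0,0,0,0,0\n0.12,0,0,0,0,0\n0.1333,0,0,0,0,0\n0.1333,0,0,0,0,0",
  aperture=0,
)

```text
clock: 6.45
tcp_pos: [0.462, 0.1128, 0.0557]
orientation: [0.001, 0.113, 0.994, 0.0]
wrist_force: [0.0, -0.2, -0.9]
finger_gap: -0.0003
grip_force: 0.0
```

```bash
python3 -c "
from h import *
print(tcp()); ct,cs=env.read_camera('top'),env.read_camera('scene')
bt,bs=blobs(red(ct))[0],blobs(red(cs))[0]; print(bt,bs)
print(fix(ray(ct,bt[1][1],.076)[0]),fix(tri((ct,cs),(bt[1][1],bs[1][1]))))
cv2.imwrite('pics/t3.png',cv2.resize(ct['image'][170:255,205:310],None,fx=7,fy=7,interpolation=2)[:,:,::-1])"
```

```text
(array([-0.1261, -0.0033,  0.0557]), array([ 0.01, -0.2 , -0.91]), 6.45, array([ 0.07,  0.28, -0.52,  0.76, -0.  ,  0.3 ]))
[(np.int32(255), array([437.7, 109.9]), array([429, 101,  18,  18], dtype=int32)), (np.int32(176), array([246.1, 195.4]), array([239, 189,  15,  14], dtype=int32)), (np.int32(158), array([284.5, 228.5]), array([282, 215,   6,  28], dtype=int32))] [(np.int32(240), array([460., 160.]), array([450, 153,  21,  17], dtype=int32)), (np.int32(138), array([245.2, 185.3]), array([238, 179,  15,  13], dtype=int32)), (np.int32(158), array([258.4, 227. ]), array([249, 216,  20,  22], dtype=int32))]
[ 0.0003 -0.0037  0.076 ] [ 0.0002 -0.0026  0.072 ]
```

View pics/t3.png

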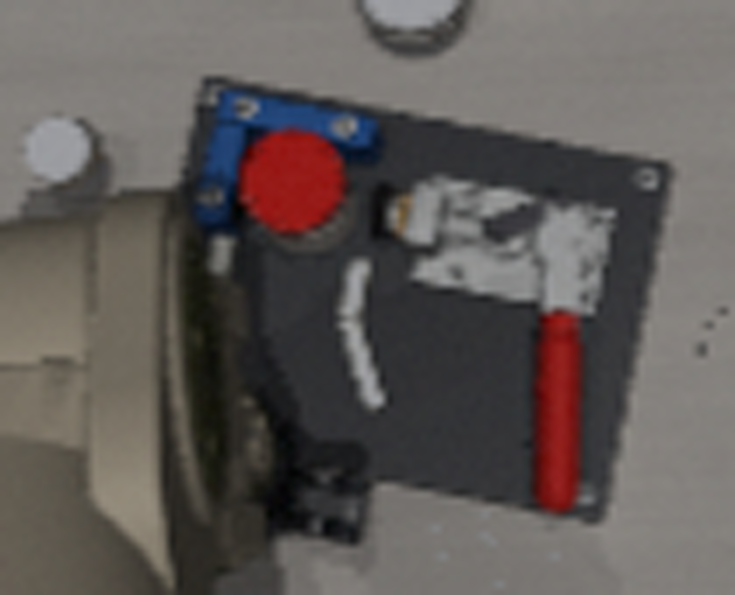

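The jar is home at fixture (0.0, -3) mm, cap at crop (292,182), with the lever still open at (558,410). Next I'll work out the lever arc.

To row units: -0.092 m is -0.1227, -0.075 m is -0.1.

```bash
python3 - <<'E'
from h import *
p=np.array([-126.1,-3.3])
s=np.array([-97,-95]); print("start d",-(s-p)[0],(s-p)[1])
for th in np.r_[0:1.61:.2]:
    a=np.deg2rad(190)+th; u=np.array([np.cos(a),np.sin(a)]); t=np.array([-u[1],u[0]])
    q=np.array([0,-115])+85*u-t*(9+14.5*abs(t[1])+11*abs(t[0])); d=q-s; print(round(th,2),q.round(),"tool d",-d[0].round(1),d[1].round(1))
E
```

```text
start d -29.099999999999994 -91.7
0.0 [ -88. -105.] tool d -8.9 -10.0
0.2 [ -89. -121.] tool d -8.2 -26.4
0.4 [ -86. -138.] tool d -10.9 -43.4
0.6 [ -80. -155.] tool d -17.3 -60.1
0.8 [ -69. -171.] tool d -27.6 -75.6
1.0 [ -56. -184.] tool d -41.4 -88.9
1.2 [ -39. -194.] tool d -58.2 -99.0
1.4 [ -20. -200.] tool d -77.3 -105.1
1.6 [  -5. -203.] tool d -92.0 -107.8
```

Emit:
creep_tool(
  offsets="-0.0107,-0.0333,0,0,0,0\n-0.0213,-0.0667,0,0,0,0\n-0.032,-0.1,0,0,0,0\n-0.0387,-0.1227,0,0,0,0\n-0.0387,-0.1227,0,0,0,0\n-0.0387,-0.1227,0,0,0,0",
)

```text
clock: 7.3
tcp_pos: [0.4695, 0.0166, 0.0553]
orientation: [0.0, 0.113, 0.994, 0.0]
wrist_force: [-0.2, 0.3, -0.3]
finger_gap: -0.0001
grip_force: 0.0
```

```bash
python3 -c "
from h import *
print(tcp())"
```

```text
(array([-0.0973, -0.0954,  0.0553]), array([-0.19,  0.33, -0.25]), 7.3, array([-0.14,  0.27, -0.54,  0.76,  0.  ,  0.09]))
```

To row units: -0.06 m is -0.08, -0.052 m is -0.0693.

Emit:
creep_tool(
  offsets="-0.012,-0.0133,0,0,0,0\n-0.0113,-0.024,0,0,0,0\n-0.0113,-0.036,0,0,0,0\n-0.0127,-0.0467,0,0,0,0\n-0.0147,-0.0573,0,0,0,0\n-0.0187,-0.0693,0,0,0,0\n-0.0227,-0.08,0,0,0,0\n-0.0227,-0.08,0,0,0,0",
)

```text
clock: 8.3
tcp_pos: [0.471, -0.0447, 0.055]
orientation: [-0.001, 0.113, 0.994, 0.002]
wrist_force: [0.9, 7.5, 0.0]
finger_gap: -0.0001
grip_force: 3.4
```

```bash
python3 -c "
from h import *
print(tcp()); ct=env.read_camera('top'); l=red(ct); print(blobs(l)[0])
cv2.imwrite('pics/t4.png',cv2.resize(ct['image'][170:275,205:320],None,fx=5.5,fy=5.5,interpolation=2)[:,:,::-1])"
```

```text
(array([-0.082 , -0.1548,  0.055 ]), array([0.91, 7.52, 0.02]), 8.3, array([-0.27,  0.28, -0.53,  0.76,  0.  , -0.04]))
[(np.int32(255), array([437.7, 109.9]), array([429, 101,  18,  18], dtype=int32)), (np.int32(174), array([246.1, 195.4]), array([239, 189,  15,  14], dtype=int32))]
```

View pics/t4.png

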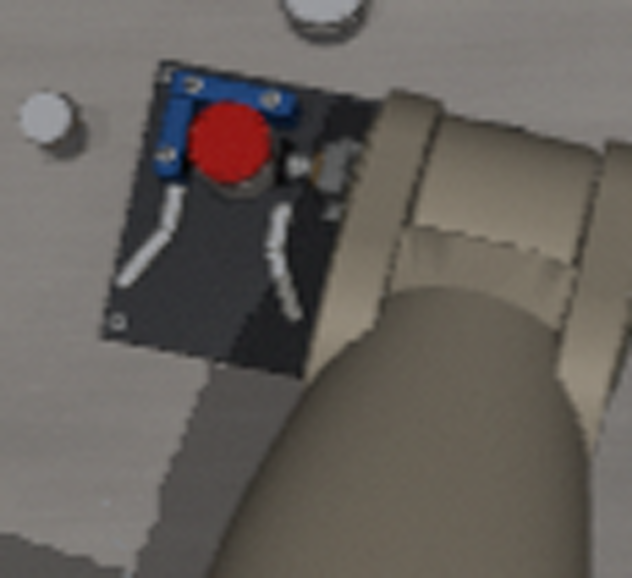

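The jar (cap at crop (230,143)) is still home and the plunger pad at (290,165) is advancing; the lever is hidden by the arm, with 7.5 N resisting as expected. I'll continue the arc.

To row units: -0.041 m is -0.0547, -0.039 m is -0.052.

Emit:
creep_tool(
  offsets="-0.0067,-0.0107,0,0,0,0\n-0.0147,-0.0213,0,0,0,0\n-0.024,-0.0307,0,0,0,0\n-0.0333,-0.0387,0,0,0,0\n-0.044,-0.0453,0,0,0,0\n-0.0547,-0.052,0,0,0,0\n-0.0547,-0.052,0,0,0,0",
)

```text
clock: 9.22
tcp_pos: [0.5006, -0.092, 0.054]
orientation: [-0.003, 0.113, 0.994, 0.001]
wrist_force: [-2.6, 4.7, -1.0]
finger_gap: 0.0002
grip_force: 2.5
```

Emit:
creep_tool(
  offsets="-0.0067,-0.0027,0,0,0,0\n-0.0133,-0.0053,0,0,0,0\n-0.02,-0.0067,0,0,0,0\n-0.0253,-0.008,0,0,0,0\n-0.0253,-0.008,0,0,0,0",
)

```text
clock: 9.85
tcp_pos: [0.5216, -0.104, 0.0558]
orientation: [0.001, 0.113, 0.994, -0.001]
wrist_force: [-0.1, 0.2, -0.2]
finger_gap: 0.0003
grip_force: 0.0
```

```bash
python3 -c "
from h import *
print(tcp()); cs=env.read_camera('scene')
cv2.imwrite('pics/s5.png',cv2.resize(cs['image'][150:270,170:330],None,fx=5,fy=5,interpolation=2)[:,:,::-1])"
```

```text
(array([-0.0194, -0.2013,  0.0558]), array([-0.12,  0.23, -0.16]), 9.85, array([-0.35,  0.37, -0.38,  0.81, -0.  , -0.12]))
```

View pics/s5.png

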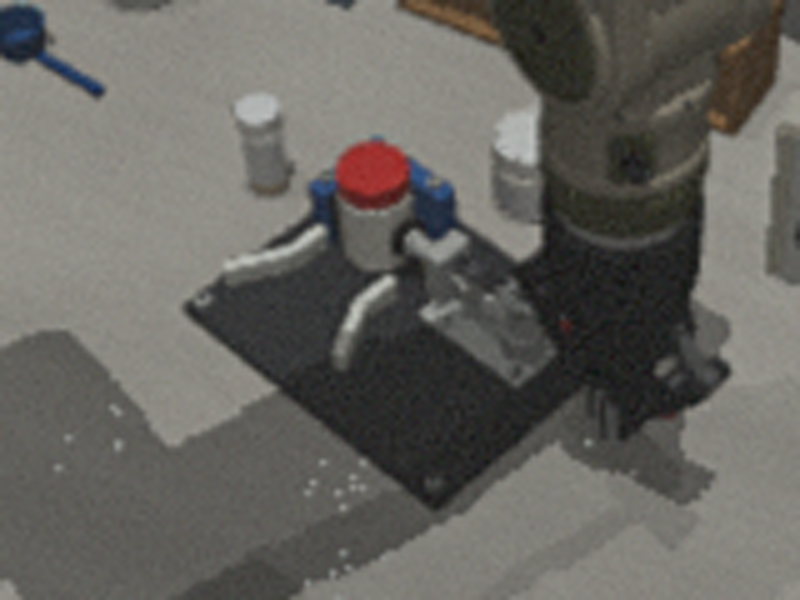

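The pad is against the jar and the force has dropped to zero, so the lever has snapped through. I'll back away, rise and check.

To row units: -0.14 m is -0.1867, 0.06 m is 0.08.

Emit:
creep_tool(
  offsets="0.0267,0,0,0,0,0\n0.08,0,0,0,0,0\n0.1333,0,0,0,0,0\n0.1333,0,-0.0667,0,0,0\n0.1467,0,-0.1333,0,0,0\n0.16,0,-0.1867,0,0,0\n0.16,0,-0.1867,0,0,0\n0.16,0,-0.1867,0,0,0",
)

```text
clock: 10.9
tcp_pos: [0.4037, -0.0763, 0.1953]
orientation: [0.001, 0.113, 0.994, -0.0]
wrist_force: [-0.5, 0.1, 0.0]
finger_gap: 0.0002
grip_force: 0.0
```

```bash
python3 -c "
from h import *
print(tcp()); ct,cs=env.read_camera('top'),env.read_camera('scene')
bt,bs=blobs(red(ct))[0],blobs(red(cs))[0]; print(bt,bs)
print(fix(ray(ct,bt[1][1],.076)[0]),fix(tri((ct,cs),(bt[1][1],bs[1][1]))))
l=blobs(red(cs))[1]; ys,xs=np.where(l==3); f=np.array([fix(p) for p in ray(cs,np.c_[xs,ys],.055)])
v=cv2.fitLine(np.float32(f[:,:2]),cv2.DIST_L2,0,.01,.01).ravel(); a=np.arctan2(v[1],v[0])%np.pi+np.pi; print('lever',v,a-np.deg2rad(190))
cv2.imwrite('pics/s6.png',cv2.resize(cs['image'][150:270,170:330],None,fx=5,fy=5,interpolation=2)[:,:,::-1])"
```

```text
(array([-0.1406, -0.2007,  0.1953]), array([-0.46,  0.09,  0.03]), 10.9, array([-0.38,  0.02, -0.45,  1.1 , -0.  , -0.16]))
[(np.int32(255), array([437.7, 109.9]), array([429, 101,  18,  18], dtype=int32)), (np.int32(173), array([244.7, 195.1]), array([238, 188,  15,  15], dtype=int32)), (np.int32(150), array([309.3, 208.7]), array([296, 204,  27,  10], dtype=int32))] [(np.int32(241), array([459.9, 160.2]), array([450, 153,  21,  16], dtype=int32)), (np.int32(143), array([293.4, 222.9]), array([281, 214,  25,  19], dtype=int32))]
[0.0004 0.0004 0.076 ] [ 0.0844 -0.0108 -0.1633]
lever [ 3.6025073e-02  9.9935091e-01  4.2447550e-04 -1.8232098e-01] 1.3602307368235667
```

View pics/s6.png

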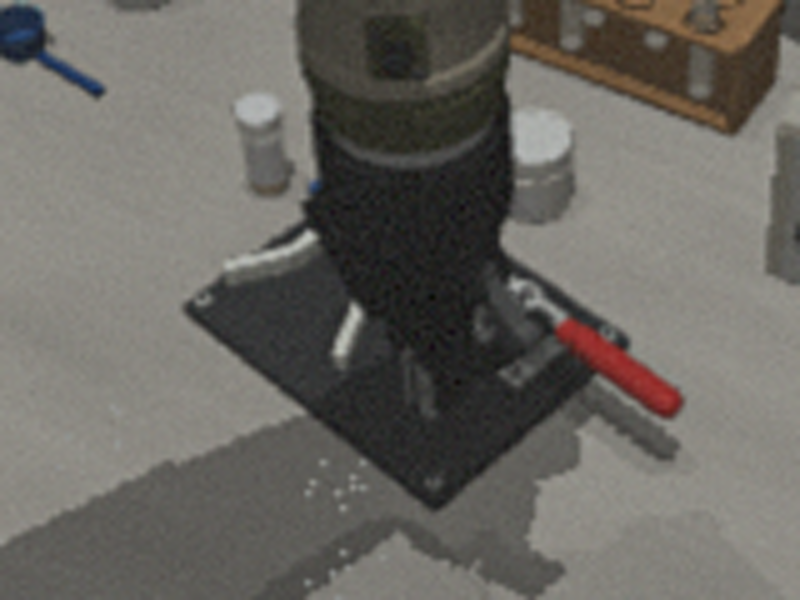

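The jar is at (0.4, 0.4) mm and the lever (crop (620,370)) has swung round. I'll confirm its angle from the top view.

```bash
python3 -c "
from h import *
for n in ('top','scene'):
    c=env.read_camera(n); b,l=blobs(red(c)); i=[k for k in range(1,l.max()+1) if (l==k).sum()>100][-1]
    ys,xs=np.where(l==i); f=np.array([fix(p) for p in ray(c,np.c_[xs,ys],.056)])[:,:2]
    v=cv2.fitLine(np.float32(f),cv2.DIST_L2,0,.01,.01).ravel(); a=np.arctan2(v[1],v[0])%np.pi+np.pi
    m=f.mean(0)-[0,-.115]; print(n,len(f),f.mean(0),a-np.deg2rad(190),np.arctan2(m[1],m[0])%(2*np.pi)-np.deg2rad(190))
"
```

```text
top 151 [ 0.00038344 -0.18583444] 1.3862994242625315 1.4016765873152752
scene 140 [-0.00024071 -0.18298571] 1.3717115450816233 1.3927227565884306
```

The lever reads about 1.39 rad, resting at the dead point and not locked. I'll go back and push it farther.

To row units: 0.14 m is 0.1867, -0.01 m is -0.0133.

Emit:
creep_tool(
  offsets="-0.0133,0,0.0667,0,0,0\n-0.0267,0,0.1333,0,0,0\n-0.0267,0,0.1867,0,0,0\n-0.0667,0,0.1867,0,0,0\n-0.12,0,0.1867,0,0,0\n-0.1467,0,0.1867,0,0,0\n-0.16,0,0.1867,0,0,0\n-0.16,0,0.1867,0,0,0",
)

```text
clock: 12.1
tcp_pos: [0.52, -0.1029, 0.0545]
orientation: [-0.001, 0.113, 0.994, 0.0]
wrist_force: [-0.1, 0.3, -0.1]
finger_gap: 0.0001
grip_force: 0.0
```

Emit:
creep_tool(
  offsets="-0.0053,0,0,0,0,0\n-0.0107,0,0,0,0,0\n-0.0133,0,0,0,0,0\n-0.0133,0,0,0,0,0",
)

```text
clock: 12.6
tcp_pos: [0.5302, -0.1054, 0.0554]
orientation: [0.0, 0.113, 0.994, -0.0]
wrist_force: [-0.5, 0.2, -0.3]
finger_gap: 0.0003
grip_force: 0.0
```

Emit:
creep_tool(
  offsets="-0.0027,0,0,0,0,0\n-0.0053,0,0,0,0,0\n-0.0053,0,0,0,0,0",
)

```text
clock: 12.98
tcp_pos: [0.5337, -0.1061, 0.0552]
orientation: [-0.0, 0.113, 0.994, 0.0]
wrist_force: [-1.2, -0.8, 1.0]
finger_gap: 0.0001
grip_force: 0.6
```

```bash
python3 -c "
from h import *
print(tcp())"
```

```text
(array([-0.0072, -0.2006,  0.0552]), array([-1.16, -0.83,  1.04]), 12.975, array([-0.34,  0.4 , -0.35,  0.82, -0.  , -0.12]))
```

To row units: -0.004 m is -0.0053, -0.002 m is -0.0027.

Emit:
creep_tool(
  offsets="-0.0027,0,0,0,0,0\n-0.0053,0,0,0,0,0\n-0.0053,0,0,0,0,0",
)

```text
clock: 13.35
tcp_pos: [0.5343, -0.1061, 0.0546]
orientation: [-0.004, 0.113, 0.994, 0.0]
wrist_force: [-8.7, 1.3, 6.5]
finger_gap: 0.0002
grip_force: 4.9
```

Emit:
creep_tool(
  offsets="-0.0027,0,0,0,0,0\n-0.0053,0,0,0,0,0\n-0.0053,0,0,0,0,0",
)

```text
clock: 13.72
tcp_pos: [0.5346, -0.106, 0.054]
orientation: [-0.007, 0.113, 0.994, 0.001]
wrist_force: [-18.4, 3.4, 12.4]
finger_gap: -0.0001
grip_force: 9.2
```

```bash
python3 -c "
from h import *
print(tcp())"
```

```text
(array([-0.0063, -0.2002,  0.054 ]), array([-18.41,   3.42,  12.42]), 13.725, array([-0.34,  0.41, -0.34,  0.84, -0.  , -0.12]))
```

A hard stop at TCP x -6.3 fits the locked angle: the jar push showed the same +1.8 mm offset. I'll retreat and verify.

To row units: -0.15 m is -0.2, 0.14 m is 0.1867.

Emit:
creep_tool(
  offsets="0.0133,0,0,0,0,0\n0.0533,0,0,0,0,0\n0.1067,0,0,0,0,0\n0.16,0,0,0,0,0\n0.1733,0,-0.0667,0,0,0\n0.1867,0,-0.1333,0,0,0\n0.2,0,-0.2,0,0,0\n0.2,0,-0.2,0,0,0",
)

```text
clock: 14.72
tcp_pos: [0.3982, -0.0753, 0.2094]
orientation: [0.005, 0.113, 0.994, -0.001]
wrist_force: [0.3, -0.7, -0.2]
finger_gap: -0.0
grip_force: 0.0
```

Emit:
creep_tool(
  offsets="0,-0.0667,0,0,0,0\n0,-0.1333,0,0,0,0\n0,-0.2,0,0,0,0\n0,-0.2,0,0,0,0\n0,-0.2,0,0,0,0",
)

```text
clock: 15.35
tcp_pos: [0.3616, -0.2202, 0.2044]
orientation: [-0.0, 0.114, 0.994, 0.001]
wrist_force: [0.1, 0.9, -0.0]
finger_gap: -0.0002
grip_force: 0.0
```

```bash
python3 -c "
from h import *
print(tcp())
for n in ('top','scene'):
    c=env.read_camera(n); b,l=blobs(red(c)); L=[k for k in range(1,l.max()+1) if (l==k).sum()>100]; i=L[-1]
    print([x[1] for x in b],fix(ray(c,b[1][1],.076)[0]))
    ys,xs=np.where(l==i); f=np.array([fix(p) for p in ray(c,np.c_[xs,ys],.056)])[:,:2]
    v=cv2.fitLine(np.float32(f),cv2.DIST_L2,0,.01,.01).ravel(); a=np.arctan2(v[1],v[0])%np.pi+np.pi
    m=f.mean(0)-[0,-.115]; print(n,len(f),f.mean(0),a-np.deg2rad(190),np.arctan2(m[1],m[0])%(2*np.pi)-np.deg2rad(190))
    if n=='top': cv2.imwrite('pics/t7.png',cv2.resize(c['image'][160:260,125:325],None,fx=4,fy=4,interpolation=2)[:,:,::-1])
"
```

```text
(array([-0.1493, -0.3504,  0.2044]), array([ 0.1 ,  0.93, -0.03]), 15.35, array([-0.74,  0.05, -0.4 ,  1.12,  0.  , -0.51]))
[array([437.7, 109.9]), array([244.7, 195.1]), array([309.9, 205.1])] [0.0004 0.0004 0.076 ]
top 154 [ 0.01098117 -0.18537922] 1.5284331370310862 1.5510439786092074
[array([459.9, 160.1]), array([244. , 184.4]), array([286. , 215.6])] [-0.003  -0.0002  0.076 ]
scene 127 [0.00990551 0.01570079] 0.6609185267405588 -1.8209723455680464
```

View pics/t7.png

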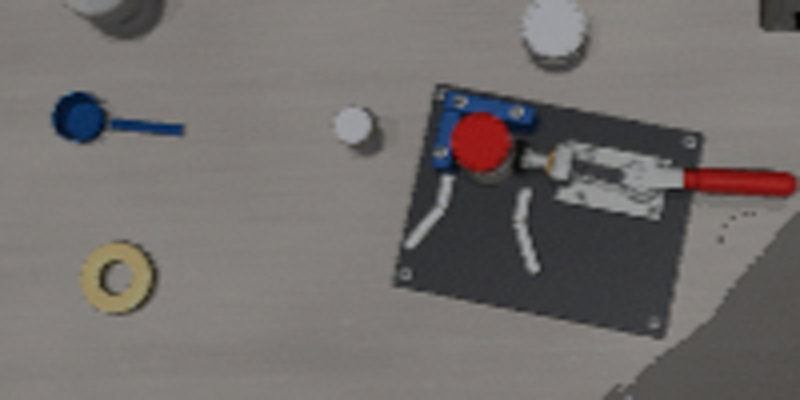

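The lever now reads about 1.53–1.55 rad from the top view, which is locked (red grip at crop (740,182)). The jar is home against the jaw at (482,142) with the pad on it, and the robot is clear.

```bash
python3 -c "
from workcell import env
print(env.hand_in())"
```

```text
the job is handed in; nothing more can be done
None
```

I pushed the jar home against the back stop and locked the clamp lever (about 1.53 rad in the top view; it needed a second push after resting at the dead point), then handed the job in with the arm clear; no verdict was returned.

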